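# Lock the inspection plate and take off a quarter-turn filler cap of unknown hand

### The arm

A 6-joint arm with a two-finger parallel gripper is mounted at the origin on the work surface. World frame = base frame: x ahead of the robot, y to its left, z up, the work surface at z = 0. Lengths are in m, angles in rad, forces in N, time in s.
With the tool pointing down it reaches from about 0.3 to 0.875 m from the base axis. Payload 6.4 kg.
Tool frame: the origin (TCP) lies midway between the tips of the shut fingers; the grasp point (between the pads) lies 19 mm behind it (ctrl.pinch_z is the distance from the TCP to the grasp point, in m); z points along the fingers, y is the line along which they close (so a half turn about z gives the same grasp; the last joint's range is limited). The gripper opens to 85 mm and grips with 20 to 120 N. Pads are 22 mm wide; open, the fingers measure 114 mm over their backs; the gripper's body (76 mm by 85 mm) begins 54 mm behind the grasp point. The pads swing forward as they close: fully open they stand 13 mm farther back than shut.
Start: joints at [0.896, 0.181, 1.607, -0, 1.354, -0.206], TCP at [0.26, 0.513, 0.231] pointing down, gripper open.
Joint ranges: [-2.99, 2.99], [-0.89, 2.07], [0.3, 2.58], [-1.14, 4.28], [0, 2.63], [-3.12, 3.12]. Speed limits (rad/s): [2.57, 2.57, 3.01, 3.14, 3.14, 3.14].

### API

Orientations are given as a unit quaternion [w, x, y, z].
In Python, from bench import ctrl gives the robot as it stands.
- The arm moves only by the tool apply_moves, never from a script. Its argument "moves" is a list of rows, each an object with "jaw": the opening, from 0 (shut) to 1 (fully open); "offset": the shift along the tool's x, y, z in mm, a list of three; "rot": the turn, a rotation vector about the tool's x, y, z in degrees, a list of three. In form: [{"jaw": jaw, "offset": [dx, dy, dz], "rot": [ax, ay, az]}, ...]. A call has exactly 5 rows; each row shifts and turns the commanded pose from where the row before left it, along the tool's axes as they then stand; what a row does not reach is not made up. A row lasts 1/8 s, in which the tool goes at most 62.5 mm and 10.7 degrees, less where a joint would pass 70% of its speed; a pose out of reach is approached as far as the arm can. A call is refused whole if a number of a shift passes 62.5 or a number of a turn 10.7, either way. A call with a gripper value outside its range is refused whole. The fingers move at their own pace and stop on an object; the grip force is fixed at half the most. Time passes only in rows, so rows that do not move let the fingers close, or fill a call up. It gives the time, the measured TCP pose, the force, the opening and the grip force at its end, in the units of the state.
- ctrl.get_obs(): the state, without advancing time (a new reading comes with each control period).
- ctrl.camera(name): name is "side" or "top"; returns (picture, depth): 420x560x3 uint8, red, green, blue; 420x560 float32, m along the optical axis (not along the pixel's ray), 0 where there is no reading.
- ctrl.camera_params(name): a dict with "K" (3x3 intrinsics, pixels), "cam_to_world" (4x4, takes a point from camera to world coordinates). Camera axes: x right, y down, z forward; pixel columns grow to the right and rows downward; lengths in m; the calibration is good to about 2 mm. A picture is of the moment at which its call begins. camera_params takes no time and is no camera call.
- ctrl.hand_in(): hands the job in; it is judged then, once.
Trained networks look in the newest picture that a camera, given by its name, has taken for a name from the list of things; names that differ only in an ending like _2 or _b are one class to them, and where a whole thing is asked for, a point or a joint stands for the part that bears it (a point fixed in the world has none). Each returns a list of dicts, best first, with "score" (0 to 1); they miss things now and then, are a little off and sometimes report something else, mostly with a low value. They report only what shows in the picture. A call takes as long as a camera call. They do not tell look-alikes from the thing itself.
- ctrl.outline_of(camera, target): "region" (420x560 bool, what is visible of it) and "position" ([column, row] in pixels, amid what is visible of it).
The state is a dict: "time_s": time; "q": joint angles; "dq": joint speeds; "joint_efforts": joint torques, N m; "eef_pos": TCP position; "eef_rot": TCP orientation; "wrist_force": force on the tool from outside, world axes, zero at the start; "torque": the same for the moment, N m; "opening": opening from 0.0 (shut) to 1.0 (fully open); "grasp_force": force on a finger pad.
Only numpy, scipy, OpenCV 4.12 (cv2) and the standard library are available. Lean on these libraries where they do the work, as an engineer would, in place of code of your own. Each camera call takes 0.05 s, during which the arm holds its last target. There are 200 camera calls.

### The job

On the parts bench a steel plate carries two tank filler necks with black caps; first lock the plate: push the winged hold-down knob at its end down against its spring, turn it clockwise (seen from above) as far as it goes, and let go so that it stays caught down. Then take off the cap next to that knob: the necks are a mirrored pair and nobody marked which is which, so try the cap one way and, if it stops short, the other, turn it the way that gives until it is free (roughly a quarter turn), lift it straight up about 10 cm over its neck, and finish while still holding it there, level and still. Leave the other cap, the carton, the bottle and the parts bin alone.

Things in the scene. Friction and masses are not known exactly. Their poses are not given: they have to be found in the camera images.
- knob_grip (a point): Middle of the hold-down knob's wing: an upright black bar 46 mm long, 12 mm thick, 36 mm tall (18 mm below to 18 mm above this point) on a disc of radius 14 mm. x runs along the wing, z up and is the knob's axis. 68 mm above the bench with the knob up. The tops of the two steel ears beside the stem (up to 26 mm from the axis) are 28 mm below this point, knob up
- knob_down (a joint): How far the knob is pushed down, m: 0 up, 0.008 fully down. A spring lifts it with 4 N at 0 and 11 N at the bottom. A cross pin under the disc passes beneath the ears when this is over 0.0055; once turned and let go the knob stays caught down at about 0.005
- knob_turn (a joint): Turn of the knob, rad, growing clockwise seen from above; starts between 0 and 0.25, stops at 1.4. Not pushed, its pin runs against the ears at about 0.4; pushed down it passes under them and is caught from about 0.85, safely from 1.1
- neck_rim (a point): Centre of the rim of the neck to be opened, 60 mm above the bench; z up, y along the plate: the knob's axis is 130 mm to the -y side, the other neck 160 mm to the +y side. The plate is fixed to the bench, 130 x 430 mm, 16 mm thick. Two lugs inside the cap sit under ledges of this neck, with a stop on one side only: left or right, unknown
- cap_grip (a point): Middle of the grip bar on the cap to open: bar 60 mm long (x), 16 thick, 30 tall (15 below to 15 above this point), z up. Cap round, black, 76 mm across, skirt 24 mm deep, 0.11 to 0.23 kg. Seated: 21 mm above the rim, bar within 6 degrees of neck_rim x. One way it stops hard after 5 to 20 degrees; the other way it turns easily, lifts off from 60 to 120 degrees, stops at 128
- spare_grip (a point): The same point on the other, identical cap, 160 mm further along the plate, away from the knob. Leave it alone
- carton_mid (a point): Centre of a closed cardboard carton, 150 x 110 x 90 mm high. Leave it alone
- jug_mid (a point): Centre of a white plastic bottle, radius 34 mm, 160 mm tall. Leave it alone
- bin_mid (a point): Centre of an open grey parts bin, 160 x 100 x 60 mm high. Leave it alone
Things that resemble listed ones, but are neither listed nor needed, are in the scene too. Leave any pink or yellow look-alike of the part that bears cap_grip alone.

How it is judged:
On the way, in this order (a step that is already met when the one before it is completed fails the run):
1. the knob is turned home, caught down by its ears and let go (value of joint knob_turn above 1.05 rad and value of joint knob_down above 0.0035 m and contact force between the fingers and knob_turn below 0.2 N), for 0.2 s.
2. the cap, still on its neck, is turned loose (more than 50 degrees) (angle between the x axis of cap_grip and the x axis of neck_rim, either way round above 0.87 rad and z of cap_grip in the frame of neck_rim below 0.03 m), for 0.05 s.
At the end, for the whole second after the job is handed in: The cap is held by the fingers, lifted 60 to 180 mm above where it sat (its grip point 81 to 200 mm above the rim), within 40 mm of the neck's axis, within 15 degrees of level and still, and the knob is still turned home (over 1.05 rad) and caught down (over 3.5 mm) (z of cap_grip in the frame of neck_rim between 0.081 and 0.2 m and horizontal distance between cap_grip and neck_rim below 0.04 m and angle between cap_grip's own z axis and vertical below 0.26 rad and contact force between the fingers and cap above 1 N and linear speed of cap below 0.03 m/s and value of joint knob_turn above 1.05 rad and value of joint knob_down above 0.0035 m); the arm keeps its last pose, push and grip.
It fails at once if the other cap is moved more than 10 mm (distance of spare_grip from where it was at the start of the episode above 0.01 m).
It fails at once if the carton, jug or bin is moved more than 20 mm (distance of any of carton_mid, jug_mid, bin_mid from where it was at the start of the episode above 0.02 m).
It also fails if it takes over 54 s, if anything falls off the work surface, if the arm or the gripper's body presses on something with over 40 N, if the wrist force passes 120 N, or if a joint passes its speed limit or range.

## Working session

There is one attempt and no reset: what is moved stays moved. The work goes in short steps, Python scripts to look and compute and a tool call to move; the robot and the scene stay as the last step left them, time stands still between calls to the robot, and variables do not carry over. Pictures are saved under pics/ and viewed, at most 10 in all, crops included, and the job is handed in when it is done.

Besides the shell and the picture viewer there is one more tool, called as name([rows], argument=value, ...), one row to a line, values as JSON. apply_moves: Moves the arm, as the interface text tells. Its arguments: {"type":"object","properties":{"moves":{"type":"array"}},"required":["moves"]}

```bash
ls; mkdir -p pics
cat > h.py <<'E'
import numpy as np, cv2
from bench import ctrl
def shot(n):
    p,d=ctrl.camera(n); return p,d
def pts(n,d,mask):
    P=ctrl.camera_params(n);K=P["K"];T=np.array(P["cam_to_world"])
    v,u=np.nonzero(mask&(d>0));z=d[v,u]
    c=np.stack([(u-K[0][2])/K[0][0]*z,(v-K[1][2])/K[1][1]*z,z,np.ones_like(z)])
    return (T@c)[:3].T
E
python3 - <<'E'
from h import *
o=ctrl.get_obs();print({k:np.round(v,3) for k,v in o.items()})
ims=[]
for n in("top","side"):
    p,d=shot(n);cv2.imwrite(f"pics/{n}0.png",p[:,:,::-1])
    np.savez(f"{n}0.npz",p=p,d=d)
    for t in("knob_grip","cap_grip"):
        for r in ctrl.outline_of(n,t):
            m=r["region"];X=pts(n,d,m)
            print(n,t,round(r["score"],2),np.round(r["position"]),m.sum(),np.round(np.median(X,0),3) if len(X) else None, np.round(np.percentile(X[:,2],98),3) if len(X) else None)
E
```

```text
pics
{'time_s': np.float64(0.0), 'q': array([ 0.896,  0.182,  1.608, -0.   ,  1.354, -0.206]), 'dq': array([-0.001,  0.001, -0.002,  0.001, -0.001, -0.   ]), 'joint_efforts': array([ 0.0000e+00, -4.4489e+01, -3.5133e+01, -0.0000e+00,  9.0000e-03,
        0.0000e+00]), 'eef_pos': array([0.259, 0.513, 0.23 ]), 'eef_rot': array([-0.   ,  0.232,  0.973, -0.001]), 'wrist_force': array([ 0.445, -0.587, -0.136]), 'torque': array([ 0.047, -0.023,  0.026]), 'grasp_force': np.float64(0.0), 'opening': np.float64(1.002)}
top knob_grip 0.62 [347. 185.] 116 [ 0.624 -0.223  0.078] 0.091
top cap_grip 0.94 [278. 262.] 421 [ 0.387 -0.014  0.033] 0.065
top cap_grip 0.93 [324. 257.] 461 [ 0.385 -0.153  0.033] 0.065
top cap_grip 0.91 [205. 220.] 455 [0.502 0.228 0.032] 0.064
top cap_grip 0.86 [306. 191.] 518 [ 0.594 -0.098  0.068] 0.099
side knob_grip 0.59 [341. 247.] 221 [ 0.622 -0.232  0.068] 0.089
side cap_grip 0.97 [307. 226.] 626 [ 0.585 -0.11   0.066] 0.098
side cap_grip 0.66 [230. 241.] 616 [ 0.382 -0.027  0.03 ] 0.062
side cap_grip 0.59 [248. 274.] 755 [ 0.379 -0.169  0.03 ] 0.062
side cap_grip 0.58 [227. 185.] 439 [0.497 0.218 0.031] 0.062
```

View pics/top0.png

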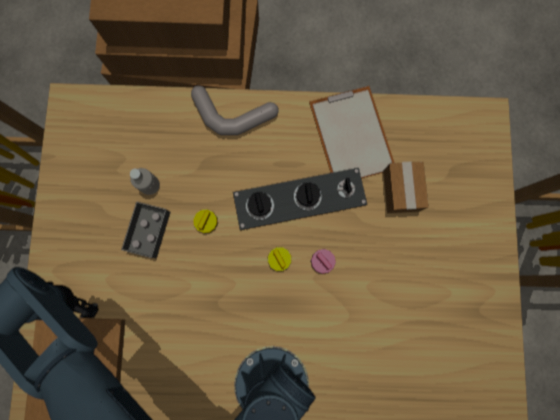

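View pics/side0.png

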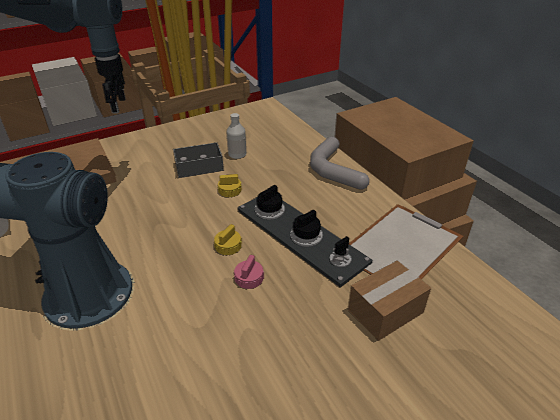

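The top view shows the plate with the spare cap at (260,205), the cap to open at (307,195) next to the knob at (347,187). The yellow caps at (205,220) and (278,262) and the pink cap at (324,257) are look-alikes standing off the plate. The black cap at (307,195) fits because it is on the plate and nearest the knob. I'll confirm it in a crop.

Run:
```python
from h import *
a=np.load("top0.npz");p=a["p"];s=np.load("side0.npz")
c1=cv2.resize(p[160:235,225:375],None,fx=5,fy=5,interpolation=cv2.INTER_CUBIC)[:300]
c1=cv2.resize(p[165:225,225:375],(750,300),interpolation=cv2.INTER_CUBIC)
c2=cv2.resize(s["p"][180:285,235:385],(430,300),interpolation=cv2.INTER_CUBIC)
cv2.imwrite("pics/crop1.png",np.vstack([c1,np.hstack([c2,np.zeros((300,320,3),np.uint8)])])[:,:,::-1])
# merged points
for nm,c in(("knob",(.622,-.228)),("cap",(.59,-.104)),("spare",(.552,.053))):
    for n in("top","side"):
        d=(a if n=="top" else s)["d"];X=pts(n,d,np.ones(d.shape,bool))
        lo=(.076 if nm=="knob" else .085)
        k=(np.hypot(X[:,0]-c[0],X[:,1]-c[1])<.045)&(X[:,2]>lo)&(X[:,2]<.12);Y=X[k]
        if len(Y)<5: print(nm,n,len(Y));continue
        r=cv2.minAreaRect((Y[:,:2]*1000).astype(np.float32))
        print(nm,n,len(Y),np.round(Y.mean(0),4),np.round(r[0]),np.round(r[1]),round(r[2],1),"ztop",np.round(np.percentile(Y[:,2],95),4))
```

```text
knob top 63 [ 0.6247 -0.2261  0.0859] [ 626. -227.] [46. 13.] 14.2 ztop 0.0914
knob side 83 [ 0.6218 -0.2288  0.084 ] [ 623. -227.] [47. 14.] 11.2 ztop 0.0887
cap top 102 [ 0.5961 -0.0997  0.0958] [ 597. -100.] [61. 16.] 9.4 ztop 0.101
cap side 121 [ 0.5918 -0.1032  0.0937] [ 594. -101.] [60. 20.] 13.3 ztop 0.0986
spare top 98 [0.56   0.0554 0.0967] [561.  55.] [61. 16.] 17.7 ztop 0.1025
spare side 103 [0.5557 0.0522 0.0936] [557.  54.] [64. 19.] 12.9 ztop 0.0983
```

View pics/crop1.png

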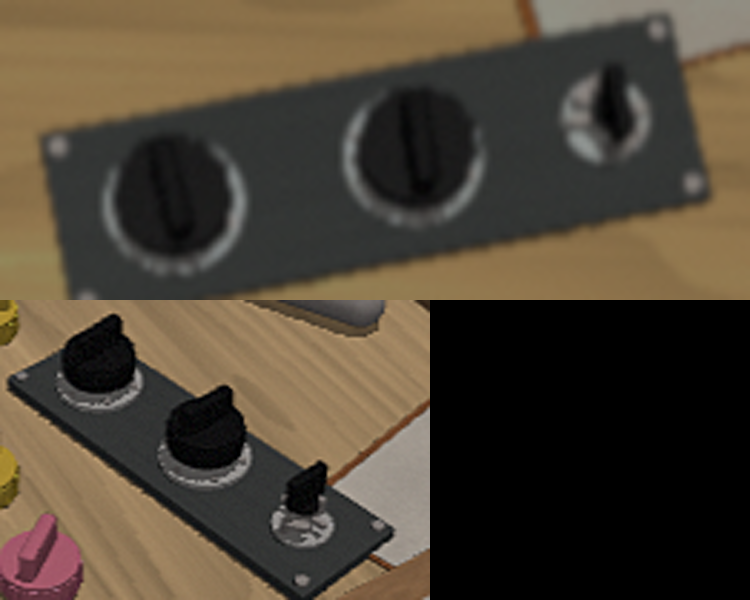

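The crop confirms it: the target is the black cap on the plate between the spare and the winged knob. Knob is at about (0.6245,-0.227) with its wing at about 13°, and the cap is at (0.5955,-0.1005). They are 130 mm apart, which matches the description.

```bash
cat >> h.py <<'E'
from scipy.spatial.transform import Rotation as R
def pose():
    o=ctrl.get_obs();q=o["eef_rot"];M=R.from_quat([q[1],q[2],q[3],q[0]])
    A=M.as_matrix();return o,A,np.degrees(np.arctan2(A[1,0],A[0,0]))
def plan(p,yaw,n,nrot=None):
    "rows for straight travel; rotation spread over the last nrot rows"
    o,A,y=pose();nrot=nrot or n
    dy=(y-yaw+180)%360-180   # cw positive = +tool z
    step=(np.array(p)-o["eef_pos"])/n
    print("from",np.round(o["eef_pos"],4),round(y,1),"tilt",round(np.degrees(np.arccos(-A[2,2])),2),"F",np.round(o["wrist_force"],1),"t",o["time_s"])
    for i in range(n):
        a=np.radians(y);x=np.array([np.cos(a),np.sin(a)]);yy=np.array([np.sin(a),-np.cos(a)])
        r=dy/nrot if i>=n-nrot else 0
        print([round(float(v)*1000,1) for v in(step[:2]@x,step[:2]@yy,-step[2])],round(r,2));y-=r
E
python3 - <<'E'
from h import *
plan((.6245,-.227,.16),193,20,10)
E
```

```text
from [0.2597 0.5128 0.231 ] 153.1 tilt 0.03 F [ 0.  1. -0.] t 0.3
[-33.0, -24.8, 3.5] 0
[-33.0, -24.8, 3.5] 0
[-33.0, -24.8, 3.5] 0
[-33.0, -24.8, 3.5] 0
[-33.0, -24.8, 3.5] 0
[-33.0, -24.8, 3.5] 0
[-33.0, -24.8, 3.5] 0
[-33.0, -24.8, 3.5] 0
[-33.0, -24.8, 3.5] 0
[-33.0, -24.8, 3.5] 0
[-33.0, -24.8, 3.5] -3.99
[-31.2, -27.0, 3.5] -3.99
[-29.2, -29.1, 3.5] -3.99
[-27.1, -31.1, 3.5] -3.99
[-24.9, -32.9, 3.5] -3.99
[-22.6, -34.5, 3.5] -3.99
[-20.1, -36.0, 3.5] -3.99
[-17.6, -37.3, 3.5] -3.99
[-14.9, -38.4, 3.5] -3.99
[-12.2, -39.4, 3.5] -3.99
```

apply_moves([
  {"jaw":0.6,"offset":[-33,-25,3],"rot":[0,0,0]},
  {"jaw":0.6,"offset":[-33,-25,3],"rot":[0,0,0]},
  {"jaw":0.6,"offset":[-33,-25,3],"rot":[0,0,0]},
  {"jaw":0.6,"offset":[-33,-25,3],"rot":[0,0,0]},
  {"jaw":0.6,"offset":[-33,-25,3],"rot":[0,0,0]},
])

```text
time_s: 0.92
eef_pos: [0.351, 0.3257, 0.2163]
eef_rot: [0.0, 0.232, 0.973, 0.0]
wrist_force: [-0.7, -0.8, 0.1]
opening: 0.596
grasp_force: 0.0
```

apply_moves([
  {"jaw":0.6,"offset":[-33,-25,3],"rot":[0,0,0]},
  {"jaw":0.6,"offset":[-33,-25,3],"rot":[0,0,0]},
  {"jaw":0.6,"offset":[-33,-25,3],"rot":[0,0,0]},
  {"jaw":0.6,"offset":[-33,-25,3],"rot":[0,0,0]},
  {"jaw":0.6,"offset":[-33,-25,3],"rot":[0,0,0]},
])

```text
time_s: 1.55
eef_pos: [0.4417, 0.1396, 0.2014]
eef_rot: [0.0, 0.232, 0.973, 0.0]
wrist_force: [0.5, -0.4, 1.1]
opening: 0.6
grasp_force: 0.0
```

apply_moves([
  {"jaw":0.6,"offset":[-33,-25,3],"rot":[0,0,-4]},
  {"jaw":0.6,"offset":[-31,-27,3],"rot":[0,0,-4]},
  {"jaw":0.6,"offset":[-29,-29,3],"rot":[0,0,-4]},
  {"jaw":0.6,"offset":[-27,-31,3],"rot":[0,0,-4]},
  {"jaw":0.6,"offset":[-25,-33,3],"rot":[0,0,-4]},
])

```text
time_s: 2.17
eef_pos: [0.5325, -0.0454, 0.1862]
eef_rot: [0.0, 0.059, 0.998, 0.0]
wrist_force: [0.4, 0.4, -0.9]
opening: 0.598
grasp_force: 0.0
```

Run:
```python
from h import *
plan((.6245,-.227,.13),193,5)
```

```text
from [ 0.5325 -0.0454  0.1862] 173.3 tilt 0.01 F [ 0.4  0.4 -0.9] t 2.175
[-22.5, -33.9, 11.2] -3.95
[-20.1, -35.4, 11.2] -3.95
[-17.7, -36.7, 11.2] -3.95
[-15.1, -37.8, 11.2] -3.95
[-12.5, -38.8, 11.2] -3.95
```

apply_moves([
  {"jaw":0.6,"offset":[-22.5,-34,8],"rot":[0,0,-4]},
  {"jaw":0.6,"offset":[-20,-35.5,8],"rot":[0,0,-4]},
  {"jaw":0.6,"offset":[-17.7,-36.7,12],"rot":[0,0,-4]},
  {"jaw":0.6,"offset":[-15,-38,14],"rot":[0,0,-4]},
  {"jaw":0.6,"offset":[-12.5,-39,14],"rot":[0,0,-4]},
])

```text
time_s: 2.8
eef_pos: [0.6243, -0.2276, 0.1297]
eef_rot: [0.0, -0.116, 0.993, 0.0]
wrist_force: [-0.1, 0.7, -0.3]
opening: 0.604
grasp_force: 0.0
```

Run:
```python
from h import *
p,d=shot("side");q,e=shot("top")
im=np.vstack([cv2.resize(p[130:290,260:420],(400,400)),])
im2=cv2.resize(q[110:270,270:430],(400,400))
cv2.imwrite("pics/pre.png",np.hstack([im,im2])[:,:,::-1])
for n,dd in(("side",d),("top",e)):
  for r in ctrl.outline_of(n,"knob_grip"):
    X=pts(n,dd,r["region"]);X=X[X[:,2]>.072]
    if len(X)>5:print(n,r["score"],len(X),cv2.minAreaRect((X[:,:2]*1000).astype(np.float32)))
plan((.6245,-.227,.055),193,5)
```

```text
side 0.74 91 ((621.3086547851562, -227.5684051513672), (46.45819091796875, 13.482368469238281), 14.832921028137207)
from [ 0.6233 -0.2266  0.1293] -167.0 tilt 0.11 F [-0.4  0.6  0.1] t 3.0
[-0.2, -0.1, 14.9] 0.01
[-0.2, -0.1, 14.9] 0.01
[-0.2, -0.1, 14.9] 0.01
[-0.2, -0.1, 14.9] 0.01
[-0.2, -0.1, 14.9] 0.01
```

View pics/pre.png

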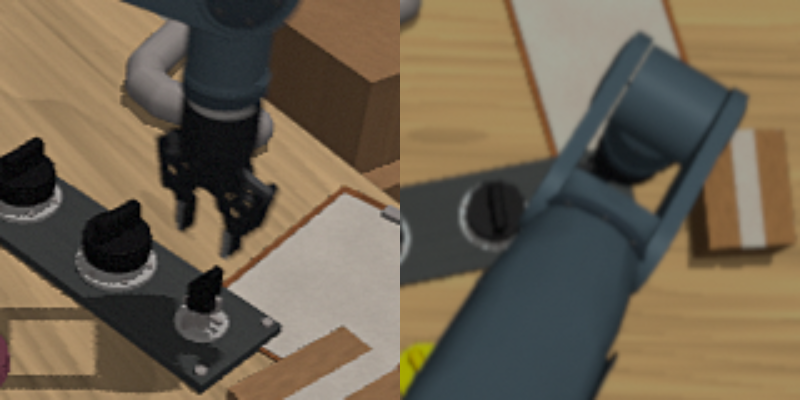

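The fingers straddle the knob's wing (about (205,285) in the left crop), along the plate. Next I go down and close.

apply_moves([
  {"jaw":0.6,"offset":[0,0,20],"rot":[0,0,0]},
  {"jaw":0.6,"offset":[0,0,20],"rot":[0,0,0]},
  {"jaw":0.6,"offset":[0,0,17],"rot":[0,0,0]},
  {"jaw":0.6,"offset":[0,0,17],"rot":[0,0,0]},
  {"jaw":0.6,"offset":[0,0,0],"rot":[0,0,0]},
])

```text
time_s: 3.62
eef_pos: [0.6224, -0.2255, 0.0539]
eef_rot: [-0.002, -0.114, 0.993, 0.001]
wrist_force: [0.7, -0.3, 0.5]
opening: 0.597
grasp_force: 0.0
```

apply_moves([
  {"jaw":0,"offset":[0,0,0],"rot":[0,0,0]},
  {"jaw":0,"offset":[0,0,0],"rot":[0,0,0]},
  {"jaw":0,"offset":[0,0,0],"rot":[0,0,0]},
  {"jaw":0,"offset":[0,0,0],"rot":[0,0,0]},
  {"jaw":0,"offset":[0,0,0],"rot":[0,0,0]},
])

```text
time_s: 4.25
eef_pos: [0.6244, -0.2268, 0.0571]
eef_rot: [0.001, -0.114, 0.993, -0.001]
wrist_force: [0.3, -0.5, 3.3]
opening: 0.132
grasp_force: 60.5
```

apply_moves([
  {"jaw":0,"offset":[0,0,2],"rot":[0,0,0]},
  {"jaw":0,"offset":[0,0,2],"rot":[0,0,0]},
  {"jaw":0,"offset":[0,0,2],"rot":[0,0,0]},
  {"jaw":0,"offset":[0,0,2],"rot":[0,0,0]},
  {"jaw":0,"offset":[0,0,0],"rot":[0,0,0]},
])

```text
time_s: 4.88
eef_pos: [0.6245, -0.2268, 0.0496]
eef_rot: [0.001, -0.114, 0.993, -0.001]
wrist_force: [-0.7, -0.1, 9.9]
opening: 0.131
grasp_force: 61.5
```

apply_moves([
  {"jaw":0,"offset":[0,0,1],"rot":[0,0,0]},
  {"jaw":0,"offset":[0,0,0],"rot":[0,0,8]},
  {"jaw":0,"offset":[0,0,0],"rot":[0,0,8]},
  {"jaw":0,"offset":[0,0,0],"rot":[0,0,8]},
  {"jaw":0,"offset":[0,0,0],"rot":[0,0,8]},
])

```text
time_s: 5.5
eef_pos: [0.6246, -0.2261, 0.0493]
eef_rot: [0.001, 0.166, 0.986, 0.0]
wrist_force: [-1.5, 3.2, 15.6]
opening: 0.13
grasp_force: 62.2
```

apply_moves([
  {"jaw":0,"offset":[0,0,0],"rot":[0,0,8]},
  {"jaw":0,"offset":[0,0,0],"rot":[0,0,8]},
  {"jaw":0,"offset":[0,0,0],"rot":[0,0,8]},
  {"jaw":0,"offset":[0,0,0],"rot":[0,0,6]},
  {"jaw":0,"offset":[0,0,0],"rot":[0,0,0]},
])

```text
time_s: 6.12
eef_pos: [0.6251, -0.2255, 0.0493]
eef_rot: [0.001, 0.414, 0.91, 0.001]
wrist_force: [-1.0, 5.4, 14.0]
opening: 0.13
grasp_force: 62.2
```

Run:
```python
from h import *
o,A,y=pose();print(y%360,np.round(o["eef_pos"],4),o["torque"],o["wrist_force"])
```

```text
131.08994007745872 [ 0.6251 -0.2255  0.0493] [0.98480612 0.23204263 0.0444689 ] [-1.00284726  5.42921203 14.0293309 ]
```

apply_moves([
  {"jaw":0,"offset":[0,0,0],"rot":[0,0,5]},
  {"jaw":0,"offset":[0,0,0],"rot":[0,0,5]},
  {"jaw":0,"offset":[0,0,0],"rot":[0,0,4]},
  {"jaw":0,"offset":[0,0,0],"rot":[0,0,3]},
  {"jaw":0,"offset":[0,0,0],"rot":[0,0,0]},
])

```text
time_s: 6.75
eef_pos: [0.6254, -0.2252, 0.0493]
eef_rot: [0.001, 0.544, 0.839, 0.001]
wrist_force: [-0.0, 5.0, 13.6]
opening: 0.133
grasp_force: 62.1
```

Run:
```python
from h import *
o,A,y=pose();print(y%360,np.round(o["eef_pos"],4),o["torque"],o["wrist_force"])
```

```text
114.14404682038793 [ 0.6254 -0.2252  0.0493] [ 1.12779604 -0.06863526  0.10527976] [-0.03133688  5.02442837 13.57909134]
```

apply_moves([
  {"jaw":0,"offset":[0,0,-2],"rot":[0,0,0]},
  {"jaw":0,"offset":[0,0,0],"rot":[0,0,0]},
  {"jaw":0.5,"offset":[0,0,0],"rot":[0,0,0]},
  {"jaw":0.5,"offset":[0,0,0],"rot":[0,0,0]},
  {"jaw":0.5,"offset":[0,0,0],"rot":[0,0,0]},
])

```text
time_s: 7.38
eef_pos: [0.6231, -0.2262, 0.0484]
eef_rot: [-0.001, 0.544, 0.839, -0.0]
wrist_force: [-0.4, 0.7, 0.5]
opening: 0.498
grasp_force: 0.0
```

apply_moves([
  {"jaw":0.6,"offset":[0,0,-5],"rot":[0,0,0]},
  {"jaw":0.6,"offset":[0,0,-20],"rot":[0,0,0]},
  {"jaw":0.6,"offset":[0,0,-30],"rot":[0,0,0]},
  {"jaw":0.7,"offset":[0,0,-30],"rot":[0,0,0]},
  {"jaw":0.7,"offset":[0,0,-20],"rot":[0,0,0]},
])

```text
time_s: 8.0
eef_pos: [0.6248, -0.227, 0.1578]
eef_rot: [0.002, 0.544, 0.839, 0.0]
wrist_force: [-0.2, 0.5, -0.2]
opening: 0.704
grasp_force: 0.0
```

Run:
```python
from h import *
p,d=shot("side")
X=pts("side",d,np.ones(d.shape,bool))
for c,lo,hi in(((.624,-.2265),.066,.1),((.595,-.1005),.085,.105)):
    Y=X[(np.hypot(X[:,0]-c[0],X[:,1]-c[1])<.045)&(X[:,2]>lo)&(X[:,2]<hi)]
    print(len(Y),np.round(np.percentile(Y[:,2],95),4),cv2.minAreaRect((Y[:,:2]*1000).astype(np.float32)))
cv2.imwrite("pics/k2.png",cv2.resize(p[190:290,280:400],(600,500))[:,:,::-1])
plan((.5955,-.1005,.15),12,10)
```

```text
119 0.0832 ((623.1363525390625, -227.38034057617188), (15.766502380371094, 45.30582046508789), 24.858318328857422)
122 0.0977 ((593.111328125, -100.80903625488281), (61.09638595581055, 16.987468719482422), 12.191496849060059)
from [ 0.6258 -0.2275  0.1602] 114.1 tilt 0.4 F [ 1.4 -0.7  2.5] t 8.05
[12.8, 2.4, 1.0] 10.21
[13.1, 0.1, 1.0] 10.21
[12.9, -2.2, 1.0] 10.21
[12.3, -4.5, 1.0] 10.21
[11.3, -6.6, 1.0] 10.21
[9.9, -8.5, 1.0] 10.21
[8.3, -10.1, 1.0] 10.21
[6.4, -11.4, 1.0] 10.21
[4.2, -12.3, 1.0] 10.21
[2.0, -12.9, 1.0] 10.21
```

View pics/k2.png

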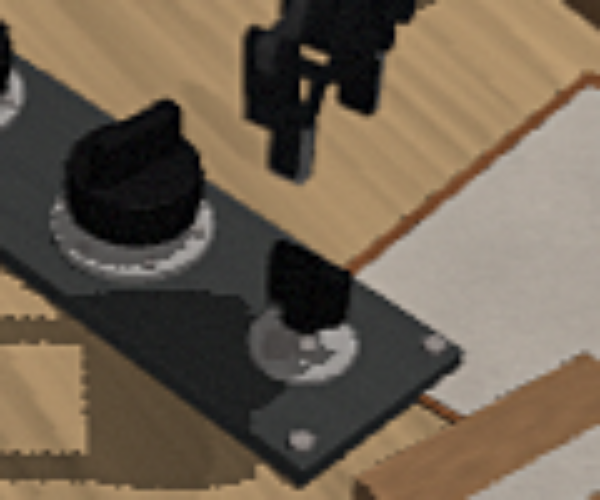

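The knob wing now lies about 78° from its start (read at 115°, against 13°) and sits 5.5 mm lower at (310,290) in the crop, so it is caught down. Next is the cap, with the yaw set at 12° so that both turning directions are in reach.

apply_moves([
  {"jaw":0.7,"offset":[13,2,1],"rot":[0,0,10.2]},
  {"jaw":0.7,"offset":[13,0,1],"rot":[0,0,10.2]},
  {"jaw":0.7,"offset":[13,-2,1],"rot":[0,0,10.2]},
  {"jaw":0.7,"offset":[12,-4.5,1],"rot":[0,0,10.2]},
  {"jaw":0.7,"offset":[11,-6.5,1],"rot":[0,0,10.2]},
])

```text
time_s: 8.68
eef_pos: [0.6077, -0.1629, 0.1489]
eef_rot: [-0.0, 0.854, 0.521, -0.0]
wrist_force: [0.6, 0.2, 0.1]
opening: 0.702
grasp_force: 0.0
```

apply_moves([
  {"jaw":0.7,"offset":[10,-8.5,1],"rot":[0,0,10.2]},
  {"jaw":0.7,"offset":[8,-10,1],"rot":[0,0,10.2]},
  {"jaw":0.7,"offset":[6.5,-11.5,1],"rot":[0,0,10.2]},
  {"jaw":0.7,"offset":[4,-12.5,1],"rot":[0,0,10.2]},
  {"jaw":0.7,"offset":[2,-13,1],"rot":[0,0,10.2]},
])

```text
time_s: 9.3
eef_pos: [0.592, -0.0994, 0.144]
eef_rot: [-0.0, 0.995, 0.103, -0.0]
wrist_force: [-0.1, 0.3, -0.7]
opening: 0.699
grasp_force: 0.0
```

Run:
```python
from h import *
print(ctrl.get_obs()["q"])
plan((.5953,-.1005,.072),12,5)
```

```text
[-3.63844508e-01  3.25305455e-01  1.61538279e+00  1.69445089e-05
  1.20148274e+00  1.00102039e+00]
from [ 0.592  -0.0994  0.144 ] 11.8 tilt 0.03 F [-0.1  0.3 -0.7] t 9.3
[0.6, 0.4, 14.4] -0.04
[0.6, 0.4, 14.4] -0.04
[0.6, 0.4, 14.4] -0.04
[0.6, 0.4, 14.4] -0.04
[0.6, 0.4, 14.4] -0.04
```

apply_moves([
  {"jaw":0.7,"offset":[2,1,20],"rot":[0,0,0]},
  {"jaw":0.7,"offset":[1,1,20],"rot":[0,0,0]},
  {"jaw":0.7,"offset":[0,0,18],"rot":[0,0,0]},
  {"jaw":0.7,"offset":[0,0,13],"rot":[0,0,0]},
  {"jaw":0.7,"offset":[0,0,0],"rot":[0,0,0]},
])

```text
time_s: 9.93
eef_pos: [0.5947, -0.1011, 0.0715]
eef_rot: [-0.001, 0.994, 0.106, -0.001]
wrist_force: [0.3, -0.3, -0.5]
opening: 0.698
grasp_force: 0.0
```

apply_moves([
  {"jaw":0,"offset":[0,0,0],"rot":[0,0,0]},
  {"jaw":0,"offset":[0,0,0],"rot":[0,0,0]},
  {"jaw":0,"offset":[0,0,0],"rot":[0,0,0]},
  {"jaw":0,"offset":[0,0,0],"rot":[0,0,0]},
  {"jaw":0,"offset":[0,0,0],"rot":[0,0,0]},
])

```text
time_s: 10.55
eef_pos: [0.5966, -0.1014, 0.0744]
eef_rot: [0.0, 0.994, 0.106, 0.001]
wrist_force: [0.1, 0.4, 6.3]
opening: 0.172
grasp_force: 60.6
```

```bash
cat > s.py <<'E'
from h import *
o,A,y=pose();print("yaw",round(y,2),"tilt",round(np.degrees(np.arccos(-A[2,2])),2),np.round(o["eef_pos"],4),"T",np.round(o["torque"],2),"F",np.round(o["wrist_force"],1),o["opening"],"q6",o["q"][5])
E
python3 s.py
```

```text
yaw 12.15 tilt 0.11 [ 0.5966 -0.1014  0.0744] T [ 0.15  0.06 -0.07] F [0.1 0.4 6.3] 0.171889424822912 q6 0.9944256288211867
```

apply_moves([
  {"jaw":0,"offset":[0,0,-1],"rot":[0,0,3]},
  {"jaw":0,"offset":[0,0,0],"rot":[0,0,3]},
  {"jaw":0,"offset":[0,0,0],"rot":[0,0,3]},
  {"jaw":0,"offset":[0,0,0],"rot":[0,0,3]},
  {"jaw":0,"offset":[0,0,0],"rot":[0,0,0]},
])

```text
time_s: 11.18
eef_pos: [0.5959, -0.1011, 0.0744]
eef_rot: [0.0, 1.0, 0.001, 0.0]
wrist_force: [-0.4, 0.9, 1.0]
opening: 0.172
grasp_force: 60.0
```

```bash
python3 s.py
```

```text
yaw 0.17 tilt 0.02 [ 0.5959 -0.1011  0.0744] T [ 0.1  -0.09 -0.01] F [-0.4  0.9  1. ] 0.17207513229532911 q6 1.2034678194112003
```

apply_moves([
  {"jaw":0,"offset":[0,0,0],"rot":[0,0,3]},
  {"jaw":0,"offset":[0,0,0],"rot":[0,0,3]},
  {"jaw":0,"offset":[0,0,0],"rot":[0,0,3]},
  {"jaw":0,"offset":[0,0,0],"rot":[0,0,3]},
  {"jaw":0,"offset":[0,0,0],"rot":[0,0,0]},
])

```text
time_s: 11.8
eef_pos: [0.5959, -0.1011, 0.0744]
eef_rot: [-0.0, 0.995, -0.103, 0.0]
wrist_force: [-0.1, 0.6, 2.9]
opening: 0.171
grasp_force: 60.0
```

```bash
python3 s.py
```

```text
yaw -11.78 tilt 0.02 [ 0.5959 -0.1011  0.0744] T [ 0.07 -0.12 -0.07] F [-0.1  0.6  2.9] 0.17114672611758694 q6 1.41199998528319
```

24° clockwise with no stop and hardly any torque, so this is the way that gives. I continue.

apply_moves([
  {"jaw":0,"offset":[0,0,0],"rot":[0,0,6]},
  {"jaw":0,"offset":[0,0,0],"rot":[0,0,6]},
  {"jaw":0,"offset":[0,0,0],"rot":[0,0,6]},
  {"jaw":0,"offset":[0,0,0],"rot":[0,0,6]},
  {"jaw":0,"offset":[0,0,0],"rot":[0,0,6]},
])

```text
time_s: 12.42
eef_pos: [0.5961, -0.1011, 0.0744]
eef_rot: [-0.0, 0.934, -0.358, 0.0]
wrist_force: [1.6, 1.5, 0.2]
opening: 0.172
grasp_force: 59.9
```

apply_moves([
  {"jaw":0,"offset":[0,0,0],"rot":[0,0,7]},
  {"jaw":0,"offset":[0,0,0],"rot":[0,0,7]},
  {"jaw":0,"offset":[0,0,0],"rot":[0,0,7]},
  {"jaw":0,"offset":[0,0,0],"rot":[0,0,7]},
  {"jaw":0,"offset":[0,0,0],"rot":[0,0,5]},
])

```text
time_s: 13.05
eef_pos: [0.596, -0.1014, 0.0744]
eef_rot: [0.0, 0.794, -0.608, 0.0]
wrist_force: [0.1, 0.2, 1.8]
opening: 0.174
grasp_force: 60.0
```

```bash
python3 s.py
```

```text
yaw -74.93 tilt 0.03 [ 0.596  -0.1014  0.0744] T [-0.03 -0.13  0.09] F [0.1 0.2 1.8] 0.1744487768384891 q6 2.514091077420854
```

apply_moves([
  {"jaw":0,"offset":[0,0,0],"rot":[0,0,0]},
  {"jaw":0,"offset":[0,0,-2],"rot":[0,0,0]},
  {"jaw":0,"offset":[0,0,-3],"rot":[0,0,0]},
  {"jaw":0,"offset":[0,0,-3],"rot":[0,0,0]},
  {"jaw":0,"offset":[0,0,0],"rot":[0,0,0]},
])

```text
time_s: 13.68
eef_pos: [0.5958, -0.1012, 0.0826]
eef_rot: [0.0, 0.794, -0.608, -0.0]
wrist_force: [1.4, 0.8, -2.1]
opening: 0.171
grasp_force: 59.6
```

apply_moves([
  {"jaw":0,"offset":[0,0,-15],"rot":[0,0,0]},
  {"jaw":0,"offset":[0,0,-20],"rot":[0,0,0]},
  {"jaw":0,"offset":[0,0,-20],"rot":[0,0,0]},
  {"jaw":0,"offset":[0,0,-20],"rot":[0,0,0]},
  {"jaw":0,"offset":[0,0,-17],"rot":[0,0,0]},
])

```text
time_s: 14.3
eef_pos: [0.5961, -0.1014, 0.1763]
eef_rot: [-0.0, 0.794, -0.608, 0.001]
wrist_force: [0.5, -0.3, -1.4]
opening: 0.172
grasp_force: 60.1
```

apply_moves([
  {"jaw":0,"offset":[0,0,0],"rot":[0,0,0]},
  {"jaw":0,"offset":[0,0,0],"rot":[0,0,0]},
  {"jaw":0,"offset":[0,0,0],"rot":[0,0,0]},
  {"jaw":0,"offset":[0,0,0],"rot":[0,0,0]},
  {"jaw":0,"offset":[0,0,0],"rot":[0,0,0]},
])

```text
time_s: 14.92
eef_pos: [0.5956, -0.1012, 0.1738]
eef_rot: [0.0, 0.794, -0.608, -0.0]
wrist_force: [0.4, -0.2, -1.7]
opening: 0.169
grasp_force: 60.2
```

```bash
python3 s.py
python3 - <<'E'
from h import *
p,d=shot("side")
X=pts("side",d,np.ones(d.shape,bool))
Y=X[(np.hypot(X[:,0]-.624,X[:,1]+.2265)<.045)&(X[:,2]>.066)&(X[:,2]<.1)]
print(len(Y),np.round(np.percentile(Y[:,2],95),4),cv2.minAreaRect((Y[:,:2]*1000).astype(np.float32)))
cv2.imwrite("pics/end.png",cv2.resize(p[150:290,230:398],(600,500))[:,:,::-1])
E
```

```text
yaw -74.86 tilt 0.05 [ 0.5956 -0.1012  0.1738] T [ 0.01  0.01 -0.03] F [ 0.4 -0.2 -1.7] 0.16856097047910615 q6 2.5128981694978245
118 0.0829 ((623.1293334960938, -226.6932373046875), (15.584019660949707, 45.715858459472656), 23.815046310424805)
```

View pics/end.png

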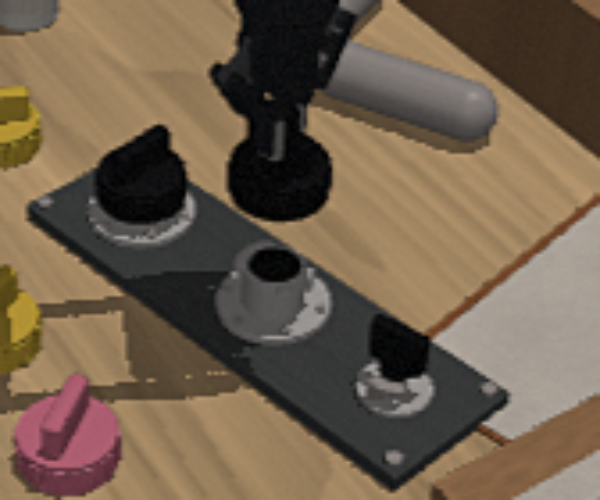

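The cap hangs level at (280,180), 10 cm over its open neck at (275,290). The knob is still down and turned at (400,350), and the spare cap is untouched.

```bash
python3 -c "
from bench import ctrl
print(ctrl.hand_in())"
```

```text
the job is handed in; nothing more can be done
None
```

I locked the knob down and turned the cap next to it about 87° clockwise until it came free. The job is handed in with the cap held level and still about 10 cm above its neck; the hand-in returned no verdict.

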